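Reset the meter bar and lay in the longer water meter

TASK

The short old meter has come out and the larger brass meter, 165 mm long, is to go in. Squeeze the release lever of the meter bar's sliding end against its grip, slide that end out from the first notch to the third (the 165 mm one) and let go so that it locks there. Then gently lower the large meter, dial up and level, into the two V saddles, fully down, with its inlet end towards the stop valve, and leave the old meter and the other things where they are.

Things in the scene. Friction and masses are not known exactly. Their poses are not given: they have to be found in the camera images.
- meter_bar: Meter bar, bolted down: a steel rail along its own y, 48 mm deep, 24 high, 394 long. Origin: on the sill, on the rail's centre line, under the middle of a seated 165 mm meter; +y to the fixed inlet end and stop valve, z up. Pipe axis: x 0, z 85 mm. Copper riser at y -280 mm. Four notches in the rail's -x edge suit meters 110, 130, 165, 190 mm long: locked there, the face gap is 8 mm more.
- sliding_end (a joint): Sliding (outlet) end along the rail, m, growing outward, to the bar's -y: 0 = first notch (110), where it starts; 0.020 second; 0.055 third (165); 0.080 fourth; stop 0.088. Locked: 2 mm play each way. Freed, it slides stiffly (5 N) and stays where left. A dark steel shoe 82 mm long, top at z 43 mm, with a V saddle and a tube stub that telescopes over the copper pipe; highest point z 105 mm.
- release_lever (a joint): Release lever, rad: 0 = at rest, pawl in a notch; 0.24 = fully squeezed. Above 0.19 the pawl is clear and the end slides; let go and between 0.04 and 0.19 = pawl caught on the rail's edge, not locked. Spring: 2 N at rest, 4 N squeezed, at lever_pad. The pawl drops in if let go within 2 mm of a notch's centre; farther off it rides the edge and drops in when the end is slid there.
- lever_pad (a point): Middle of the lever's handle, where to squeeze: a bare steel bar 10 mm thick, z 32 to 58 mm, standing out from the sliding end towards the bar's -x, to 124 mm off the rail's centre line. It pivots on an upright pin in the shoe, 83 mm from this point; at rest it leans 0.24 rad away from the grip. Squeezing moves this point 20 mm along the bar's +y, towards grip_bar.
- grip_bar (a point): Middle of the fixed grip: rubber-sleeved bar 12 mm thick, z 34 to 58 mm, along the bar's x from 34 to 128 mm off the centre line (-x side), rigid with the sliding end, inboard (+y) of the lever. The point is 102 mm off the centre line, z 46 mm, abreast of lever_pad. Over both backs here: 43 mm at rest, 23 mm squeezed. Straddle both from above, fingers closing along the bar's y, TCP at z 46 mm.
- inlet_face (a point): Centre of the flat end face of the fixed inlet stub (26 mm pipe) on the pipe axis, z 85 mm, y +86.5 mm in the bar's frame, facing -y. Behind it a union nut 39 mm across.
- outlet_face (a point): Centre of the flat end face of the sliding outlet stub (26 mm pipe), on the pipe axis, z 85 mm, facing inlet_face. Behind it a union nut 39 mm across.
- inlet_saddle (a point): Bottom of the V of the fixed saddle, z 67 mm: two steel arms 10 mm thick along the bar's y forming a 90 degree V, 42 mm wide at the mouth, tops at z 88 mm. It stands 14 to 24 mm inboard of inlet_face. A 26 mm tail lies in it with its axis at z 85 mm.
- outlet_saddle (a point): Bottom of the V of the sliding end's saddle, same form and height, 14 to 24 mm inboard of outlet_face.
- stop_valve (a point): Top of the stop valve's T handle, z 163 mm, 172 mm along the bar's +y from its origin: a dull brass valve beyond the inlet stub, T handle 95 mm along the bar's y. Not to be moved (fixed).
- meter: The larger meter, bright brass, loose, 0.64 to 0.96 kg, standing dial up. Origin: centre of its underside; z up, y along its pipe axis, +y to the inlet. Round body 74 mm across, z 0 to 54 mm; tails 26 mm thick, axis at z 36 mm, 165 mm over the ends. Starts within 0.5 rad of the world's y, inlet to +y, left or right of the robot: it and the old meter swap places. Seated, origin at z 49 mm.
- meter_head (a point): Centre of the white dial, top of the round dial head, 82 mm above the meter's underside. The head, 58 mm across and 28 mm high, is the place to grip, from above, fingers closing across the pipe axis: TCP 77 mm above the underside, no lower, or the fingertips meet the body's shoulder (54 mm).
- meter_mid (a point): Middle of the large meter's pipe axis, 36 mm above its underside. Seated it is at z 85 mm on the bar's centre line, midway between the faces with 4 mm free at each end. The centre of mass lies just below the axis.
- meter_inlet (a point): Centre of the large meter's inlet end, on its pipe axis, 82.5 mm from the middle. The inlet tail has a thick round strainer collar (36 mm) with a small hexagon plug on top beside the body; the outlet tail only a thin hexagon. Cast arrows on the body's flanks point to the outlet.
- old_meter: The old meter, same form but smaller and dull brown: 110 mm over the tails, body 62 mm across, 70 mm high. Leave it alone. Origin: centre of its underside.
- sponge: A sponge on the far side, 70 x 110 x 36 mm. Leave it alone. Origin: centre of its underside.
- spanner: An open-ended spanner 190 mm long lying on the sill to the left, along x. Leave it alone.
- paste_tin: A round tin of jointing paste on the right, 62 mm across, 55 mm high. Leave it alone. Origin: centre of its underside.
Not all that is in view belongs to the job. Several things have the shape of the meter; the one meant has the colours described above.

How it is judged:
By the outcome, as a careful person would: the job done as asked, in the order asked, and still so for the second after the job is handed in, with the robot touching nothing.
It also fails if it takes over 64 s, if anything falls off the work surface, if the arm or the gripper's body presses on something with over 40 N, if the wrist force passes 120 N, or if a joint passes its speed limit or range.

ROBOT

A 7-joint arm with a two-finger parallel gripper is mounted at the origin on the work surface. World frame = base frame: x ahead of the robot, y to its left, z up, the work surface at z = 0. Lengths are in mm, angles in rad, forces in N, time in s.
With the tool pointing down it reaches from about 350 to 775 mm from the base axis. Payload 3.1 kg.
Tool frame: the origin (TCP) lies between the finger pads, 19 mm behind the fingertips; this is the grasp point; z points along the fingers, y is the line along which they close (so a half turn about z gives the same grasp; the last joint's range is limited). The gripper opens to 85 mm and grips with 20 to 120 N. Pads are 22 mm wide; open, the fingers measure 114 mm over their backs; the gripper's body (76 mm by 85 mm) begins 54 mm behind the grasp point. The pads swing forward as they close: fully open they stand 13 mm farther back than shut.
Start: joints at [-1.276, 0.311, 0.014, 1.512, -0.004, 1.319, -0.027], TCP at [181.731, 519.125, 250.004] pointing down, gripper open.
Joint ranges: [-2.7, 2.7], [-0.3, 1.91], [-1.27, 1.3], [0.12, 2.57], [-1.44, 4.58], [0.2, 2.03], [-3.05, 3.05]. Speed limits (rad/s): [2.79, 2.79, 3.14, 3.14, 3.14, 3.14, 3.14].

INTERFACE

Orientations are given as a unit quaternion [x, y, z, w].
In Python, from rig import r gives the robot as it stands.
- The arm moves only by the tool carry_out, never from a script. Its arguments are lists of equal length, an entry for each row: "grip": the closure, from -1 (fully open) to 1 (shut); "delta_pos": the shift along the world's x, y, z in mm, a list of three; "rotation": the turn, a rotation vector about the world's x, y, z in rad, a list of three. A call has 1 to 5 rows; each row is the pose to reach, as a shift and turn from the pose commanded when the call began; what a row does not reach only later rows make up. A row lasts 1/10 s, in which the tool goes at most 50 mm and 8.59 degrees, less where a joint would pass 70% of its speed; a pose out of reach is approached as far as the arm can. A call with a gripper value outside its range is refused whole. The fingers move at their own pace and stop on an object; "newtons" is the grip in N (left out, the last holds). Time passes only in rows, so rows that repeat a pose let the fingers close. It gives the time, the measured TCP pose, the force, the opening and the grip force at its end, in the units of the state.
- r.sense(): the state, without advancing time (a new reading comes with each control period).
- r.grab_frame(name): name is "scene" or "top" or "wrist"; returns a dict with "img" (480x640x3 uint8, red, green, blue), "depth" (480x640 float32, mm along the optical axis (not along the pixel's ray), 0 where there is no reading), "fx", "fy", "cx", "cy" (pixels), "k1" (the pictures are not rectified: a ray, as slopes to the right and down, at radius r is drawn at 1 + k1 r^2 times it, then the intrinsics apply), "world_from_camera" (4x4, takes a point from camera to world coordinates). Camera axes: x right, y up, looking along -z (the intrinsics and any distortion apply to the point x, -y, -z); pixel columns grow to the right and rows downward; lengths in mm; the calibration is good to about 2 mm. A picture is of the moment at which its call begins.
- r.job_done(): hands the job in; it is judged then, once.
The state is a dict: "t": time; "joint_pos": joint angles; "joint_velocities": joint speeds; "tau": joint torques, N m; "position": TCP position; "ee_rot": TCP orientation; "wrist_force": force on the tool from outside, world axes, zero at the start; "wrist_torque": the same for the moment, N m; "width": finger opening in mm; "gripper_force": force on a finger pad.
Only numpy, scipy, OpenCV 4.12 (cv2) and the standard library are available. Lean on these libraries where they do the work, as an engineer would, in place of code of your own. Each camera call takes 0.05 s, during which the arm holds its last target. There are 200 camera calls.

## Working session

There is one attempt and no reset: what is moved stays moved. The work goes in short steps, Python scripts to look and compute and a tool call to move; the robot and the scene stay as the last step left them, time stands still between calls to the robot, and variables do not carry over. Pictures are saved under pics/ and viewed, at most 10 in all, crops included, and the job is handed in when it is done.

Besides the shell and the picture viewer there is one more tool, called after ">>>" as name(argument=value, ...) on one line, values as JSON. carry_out: Moves the arm, as the interface text tells. Its arguments: {"type":"object","properties":{"grip":{"type":"array"},"delta_pos":{"type":"array"},"rotation":{"type":"array"},"newtons":{"type":"number"}},"required":["grip","delta_pos","rotation"]}

```bash
mkdir -p pics; ls
cat > h.py <<'E'
import numpy as np, cv2
from rig import r
def save(name,fn):
    f=r.grab_frame(name); cv2.imwrite(fn,f["img"][:,:,::-1]); np.savez(fn[:-4]+".npz",**f); return f
def rays(f,uv):
    uv=np.atleast_2d(uv).astype(float); d=np.c_[(uv[:,0]-f["cx"])/f["fx"],(uv[:,1]-f["cy"])/f["fy"]]
    s=d.copy(); k=float(f["k1"])
    for _ in range(20): s=d/(1+k*(s**2).sum(1,keepdims=True))
    T=np.array(f["world_from_camera"]); R=T[:3,:3]
    return T[:3,3], np.c_[s[:,0],-s[:,1],-np.ones(len(s))]@R.T
def onz(f,uv,z):
    o,d=rays(f,uv); return o+d*((z-o[2])/d[:,2])[:,None]
def dep(f,uv):
    uv=np.atleast_2d(uv).astype(int); o,d=rays(f,uv); return o+d*f["depth"][uv[:,1],uv[:,0]][:,None]
E
python3 - <<'E'
from h import *
for n in("scene","top"):
    f=save(n,f"pics/{n}0.png"); print(n,f["fx"],f["k1"],np.round(f["world_from_camera"],3).tolist())
s=r.sense();print(s)
E
```

```text
pics
scene 554.0055757373256 -0.17709341948163249 [[0.812, -0.371, 0.451, 1300.416], [0.584, 0.533, -0.612, -1010.353], [-0.014, 0.761, 0.649, 1248.642], [0.0, 0.0, 0.0, 1.0]]
top 470.790714105591 0.02774348732195531 [[0.013, 0.993, -0.121, 362.77], [-1.0, 0.014, 0.007, 65.38], [0.008, 0.121, 0.993, 1335.945], [0.0, 0.0, 0.0, 1.0]]
{'t': 0.1, 'joint_pos': array([-1.27567984,  0.31166691,  0.01401311,  1.51289857, -0.00442257,
        1.31918161, -0.02719966]), 'joint_velocities': array([-2.61978409e-04, -3.05167718e-03,  3.00987265e-04, -4.30914526e-03,
        4.97371136e-05, -1.38874812e-03, -1.23240980e-03]), 'tau': array([ 1.32943849e-03, -3.80857372e+01,  1.47080887e-01, -2.31241393e+01,
        1.22871593e-02,  8.06034979e-03,  1.58337616e-05]), 'position': array([181.55344346, 518.52657682, 249.01728946]), 'ee_rot': array([ 1.67587572e-01,  9.85856622e-01, -1.05225210e-03, -1.41488230e-04]), 'wrist_force': array([-0.84439206,  0.08046686,  0.17957599]), 'wrist_torque': array([-0.02409262,  0.01704223,  0.01343188]), 'gripper_force': 0.0, 'width': 85.33400613596227}
```

View pics/top0.png

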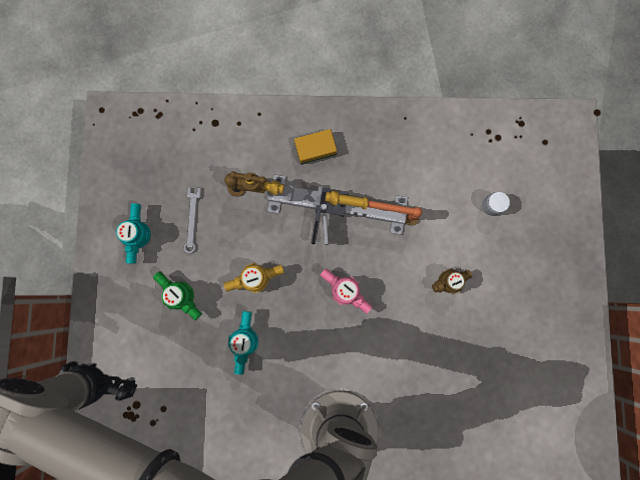

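View pics/scene0.png

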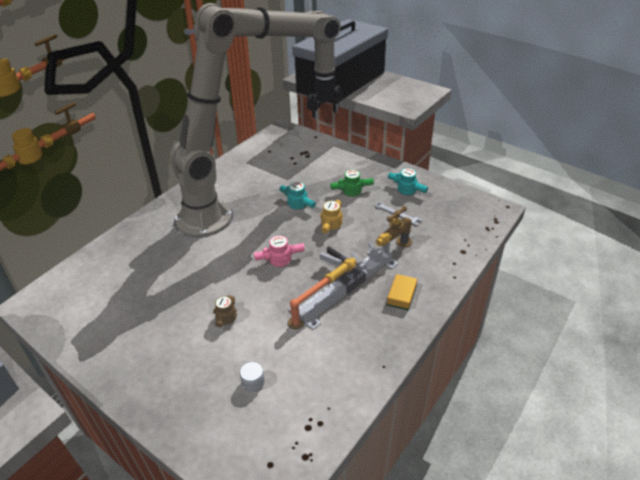

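The top view shows the brass meter at (252,278), the meter bar from the valve at (240,183) to the riser at (415,213), and the lever and grip at about (320,230). The brown old meter is at (455,281). Next I take rough positions, then a close wrist view.

Run:
```python
from h import *
f=dict(np.load("pics/top0.npz")); 
print("head",onz(f,[252,278],82), "ends",onz(f,[[228,288],[281,268]],36))
print("valve top",onz(f,[245,183],160),"riser",onz(f,[415,213],85),"lever",onz(f,[[314,242],[326,242],[323,200]],58))
im=cv2.resize(f["img"][160:310,210:430],None,fx=3.6,fy=3.6,interpolation=cv2.INTER_CUBIC); cv2.imwrite("pics/c.png",im[:,:,::-1])
hsv=cv2.cvtColor(f["img"],cv2.COLOR_RGB2HSV)
# copper pipe
P=[]
m=cv2.inRange(hsv,(3,120,90),(14,255,255));m[:150]=0;m[300:]=0;ys,xs=np.where(m);k=(xs>330)&(xs<430)&(ys<230)
p=dep(f,np.c_[xs[k],ys[k]]);p=p[p[:,2]>60];print(len(p),np.median(p,0),p.min(0),p.max(0))
```

```text
head [[402.45898292 238.5082816   82.        ]] ends [[375.84859436 309.51713869  36.        ]
 [432.37603662 165.95435184  36.        ]]
valve top [[640.72601975 252.85490863 160.        ]] riser [[ 582.70473133 -195.29595942   85.        ]] lever [[503.2964013   75.89429398  58.        ]
 [503.74897208  43.12848688  58.        ]
 [620.25475697  52.76886751  58.        ]]
385 [ 593.99434795 -144.57300427   93.49653459] [ 362.77038764 -210.04022035   63.90704723] [ 613.04916773   65.38044697 1335.94491857]
```

View pics/c.png

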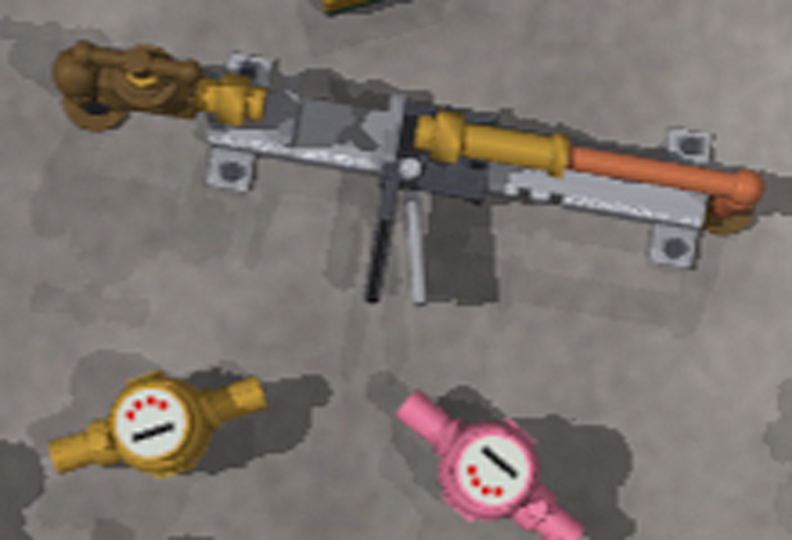

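The crop shows the bar with +y at left, yawed about -0.12. The lever (bright) is at crop (415,250) and the grip (dark) at (380,250). The brass meter's collar is at left, so its inlet is towards +y. I now move over the meter, then the bar.

>>> carry_out(grip=[-1,-1,-1,-1,-1], delta_pos=[[28,-40,0],[56,-80,0],[84,-120,0],[112,-160,0],[140,-200,0]], rotation=[[0,0,0.1],[0,0,0.2],[0,0,0.22],[0,0,0.22],[0,0,0.22]])

```text
t: 0.6
position: [322.3, 317.1, 249.7]
ee_rot: [0.058, 0.998, -0.0, -0.0]
wrist_force: [0.9, 1.1, 0.3]
width: 85.0
gripper_force: 0.0
```

>>> carry_out(grip=[-1,-1,-1,-1,-1], delta_pos=[[25,-40,0],[45,-75,0],[45,-75,0],[45,-75,0],[45,-75,0]], rotation=[[0,0,0],[0,0,0],[0,0,0],[0,0,0],[0,0,0]])

```text
t: 1.1
position: [365.7, 245.3, 249.7]
ee_rot: [0.057, 0.998, 0.0, -0.001]
wrist_force: [-0.4, 0.6, 0.1]
width: 85.3
gripper_force: 0.0
```

Run:
```python
from h import *
f=save("wrist","pics/w1.png");print(np.round(f["world_from_camera"],3).tolist(),f["fx"],f["k1"],r.sense()["position"],r.sense()["ee_rot"])
```

```text
[[0.114, -0.953, -0.279, 294.135], [0.993, 0.11, 0.032, 253.165], [0.0, -0.281, 0.96, 373.387], [0.0, 0.0, 0.0, 1.0]] 402.87593818597526 0.00017764457181436972 [365.67001156 245.60108505 249.74065539] [ 5.67274953e-02  9.98389611e-01  8.69406339e-05 -4.11471533e-04]
```

>>> carry_out(grip=[-1,-1,-1,-1,-1], delta_pos=[[28,-42,0],[56,-84,0],[84,-126,0],[100,-170,0],[100,-180,0]], rotation=[[0,0,0],[0,0,0],[0,0,0],[0,0,0],[0,0,0]])

```text
t: 1.65
position: [468.6, 58.4, 250.1]
ee_rot: [0.062, 0.998, -0.002, 0.001]
wrist_force: [-0.3, 0.2, 0.6]
width: 85.4
gripper_force: 0.0
```

>>> carry_out(grip=[-1,-1,-1,-1], delta_pos=[[0,0,0],[0,0,0],[0,0,0],[0,0,0]], rotation=[[0,0,0],[0,0,0],[0,0,0],[0,0,0]])

```text
t: 2.05
position: [466.3, 66.4, 249.9]
ee_rot: [0.056, 0.998, 0.0, -0.0]
wrist_force: [-0.4, -0.1, 0.7]
width: 85.2
gripper_force: 0.0
```

Run:
```python
from h import *
f=save("wrist","pics/w2.png");print(np.round(f["world_from_camera"],3).tolist(),f["fx"],f["k1"],r.sense()["position"],r.sense()["ee_rot"])
a=cv2.imread("pics/w1.png");b=cv2.imread("pics/w2.png");cv2.imwrite("pics/w12.png",cv2.resize(np.vstack([a,b]),(400,600)))
```

```text
[[0.112, -0.953, -0.28, 394.553], [0.994, 0.108, 0.031, 74.063], [0.001, -0.282, 0.959, 373.53], [0.0, 0.0, 0.0, 1.0]] 402.87593818597526 0.00017764457181436972 [466.36477884  65.96552541 249.95093291] [ 5.65252924e-02  9.98401138e-01  2.16780932e-04 -1.09817142e-04]
```

View pics/w2.png

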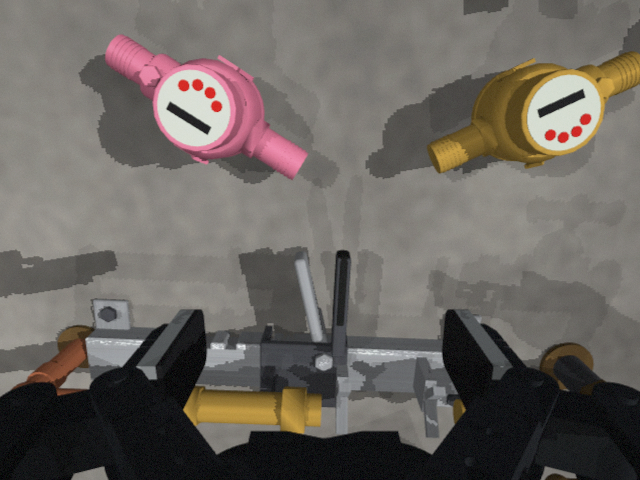

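View pics/w1.png

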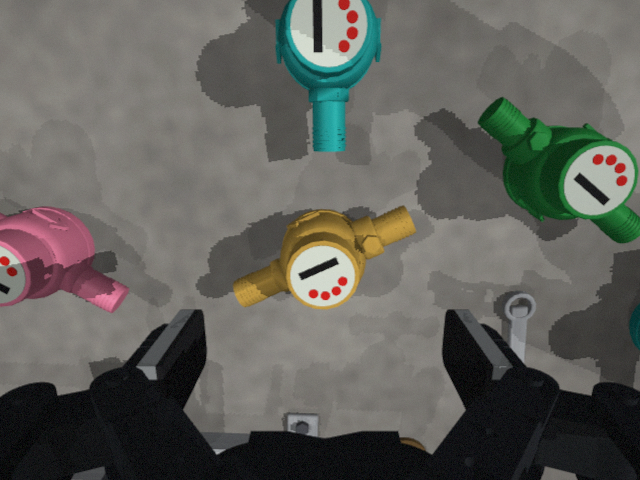

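In w1 the brass meter's dial is at (322,275) and its plug at (371,244), to the right (+y), which confirms the inlet. In w2 the grip tip is at (343,252), the lever tip at (302,252), the shoe and pin at (323,362) and the copper riser at lower left. Measuring them now.

Run:
```python
from h import *
w1=dict(np.load("pics/w1.npz"));w2=dict(np.load("pics/w2.npz"));t=dict(np.load("pics/top0.npz"))
for n,f,c in(("w1",w1,(322,275)),("w2",w2,(563,110)),("top",t,(252,278))):
    im=f["img"].astype(int); m=((im.min(2)>165)&(im.max(2)-im.min(2)<45)).astype(np.uint8)
    m=cv2.morphologyEx(m,cv2.MORPH_CLOSE,np.ones((3,3)))
    cs,_=cv2.findContours(m,cv2.RETR_EXTERNAL,cv2.CHAIN_APPROX_NONE)
    cs=[q for q in cs if cv2.contourArea(q)>80 and abs(cv2.boundingRect(q)[0]+cv2.boundingRect(q)[2]/2-c[0])<25 and abs(cv2.boundingRect(q)[1]+cv2.boundingRect(q)[3]/2-c[1])<25]
    q=max(cs,key=cv2.contourArea); P=onz(f,cv2.convexHull(q)[:,0],82)[:,:2].astype(np.float32)
    print(n,"dial",cv2.minEnclosingCircle(P), P.mean(0))
# meter axis: brass 3D points in w1 near tails height
f=w1; hsv=cv2.cvtColor(f["img"],cv2.COLOR_RGB2HSV); m=cv2.inRange(hsv,(15,110,60),(30,255,255)); m[:190]=0;m[330:]=0;m[:,:225]=0;m[:,430:]=0
ys,xs=np.where(m); p=dep(f,np.c_[xs,ys]); p=p[p[:,2]>5]
d=p-[402,238,0]; R=np.hypot(d[:,0],d[:,1])
for sgn in(1,-1):
    q=p[(R>50)&(R<90)&(d[:,1]*sgn>0)]; top=q[q[:,2]>40]; print("tail",sgn,len(q),q.mean(0),top.mean(0),q[:,2].max(), R[(d[:,1]*sgn>0)].max())
# lever/grip
print("grip",onz(w2,[[343,253],[341,335]],58),"lever",onz(w2,[[302,252],[320,335]],58))
print("dep",dep(w2,[[343,260],[342,300],[341,330],[304,262],[311,290],[318,325],[323,362],[92,345],[200,360],[400,365]]))
g=w2["img"].astype(int).sum(2)
for row in (265,285,305): print(row,g[row,285:365:2])
for row in (265,285,305): print(row,w2["depth"][row,285:365:2].astype(int))
```

```text
w1 dial ((406.37188720703125, 238.84805297851562), 24.828834533691406) [404.94452 240.25465]
w2 dial ((406.3034973144531, 239.00094604492188), 24.898164749145508) [404.44696 240.00018]
top dial ((405.39447021484375, 240.2465362548828), 24.456628799438477) [404.64105 238.24338]
tail 1 1171 [382.64692268 300.25206353  46.03532466] [383.19028221 300.5821957   46.52089447] 58.912841777748156 108.92577823774786
tail -1 1053 [424.24198318 175.71208243  45.69373602] [424.95598419 175.88969728  46.32924666] 50.44389803532465 84.31672948000548
grip [[498.01017676  78.31106788  58.        ]
 [572.91864877  69.09331999  58.        ]] lever [[493.3574175   44.8916203   58.        ]
 [570.84739146  50.81813645  58.        ]]
dep [[ 504.03892455   77.70722653   58.07928007]
 [ 539.98593873   73.29155592   57.6305454 ]
 [ 568.58464532   69.56996222   57.05532247]
 [ 502.52337554   45.33511043   56.97408063]
 [ 528.96475352   47.90468995   55.00418032]
 [ 561.47431713   50.1411133    57.098485  ]
 [ 605.54189343   49.49701448   46.27562653]
 [ 576.23418154 -175.2401445    22.77374419]
 [ 467.6419589
[... 384 characters left out ...]
06 400 372
 343 339 335 352]
305 [231 226 231 234 231 227 231 222 234 250 396 479 500 516 508 387 330 394
 384 391 394 339 338 334 138 187 169  99 109 101 197 232 335 332 337 344
 345 379 386 388]
265 [396 396 395 395 397 334 334 335 335 335 337 349   0 395 397 396 396 394
 396 397 396 397 395 397 396 342 335 335 334 334 335 335 336 396 394 396
 396 395 395 395]
285 [402 402 402 403 403 402 402 340 340 339 340 341 340 350 402 403 403 403
 402 400 403 403 402 401 402 341 339 339 340 339 339 340 403 401 402 401
 403 402 401 402]
305 [409 408 408 408 410 408 407 409 409 348 345 346 345 345 346 352 369 408
 409 407 408 409 409 409 348 345 345 343 345 344 344 347 408 408 408 407
 408 408 409 409]
```

>>> carry_out(grip=[-1,-1,-1,-1,-1], delta_pos=[[30,2,-25],[57,3.5,-60],[57,3.5,-95],[57,3.5,-125],[57,3.5,-125]], rotation=[[0,0,-0.012],[0,0,-0.012],[0,0,-0.012],[0,0,-0.012],[0,0,-0.012]])

```text
t: 2.6
position: [519.8, 68.2, 120.6]
ee_rot: [0.064, 0.998, -0.001, -0.005]
wrist_force: [-1.6, -0.3, -0.2]
width: 85.7
gripper_force: 0.0
```

Run:
```python
from h import *
f=save("wrist","pics/w3.png");s=r.sense();print(s["position"],s["ee_rot"])
p=f["depth"];ys,xs=np.where((p>0)&(p<420)); P=dep(f,np.c_[xs,ys]); 
b=np.array([.125,.992]);a=np.array([.992,-.125])
ref=np.array([523.8,75.1]); d=P[:,:2]-ref; X=d@a;Y=d@b
k=(np.abs(X)<12)&(P[:,2]>52)&(P[:,2]<62)&(np.abs(Y)<60)
print(np.histogram(Y[k],bins=np.arange(-60,61,3)))
k2=(P[:,2]>50)&(P[:,2]<62)&(np.abs(Y)<10)&(X>-60)&(X<20)
print("tip X",np.percentile(X[k2],1)); 
for x0 in(-15,0,15,28):
    q=k2&(abs(X-x0)<4)&(P[:,2]>54); print(x0,np.percentile(Y[q],[1,50,99]) if q.any() else 0)
```

```text
[521.89583176  68.26009082 123.30090215] [ 6.37028296e-02  9.97965633e-01 -5.66807456e-04 -2.49478884e-03]
(array([  0,   0,   0,   0,   0,   0,  11, 130, 261, 283, 225,  41,   0,
         0,   0,   0,   0,  24, 274, 286, 274, 240,   5,   0,   0,   0,
         0,   0,   0,   0,   0,   0,   0,   0,   0,   0,   0,   0,   0,
         0]), array([-60, -57, -54, -51, -48, -45, -42, -39, -36, -33, -30, -27, -24,
       -21, -18, -15, -12,  -9,  -6,  -3,   0,   3,   6,   9,  12,  15,
        18,  21,  24,  27,  30,  33,  36,  39,  42,  45,  48,  51,  54,
        57,  60]))
tip X -22.415507606395575
-15 [-5.51629204  0.33073043  6.31796549]
0 [-5.93264744 -0.03640528  5.58565488]
15 [-6.43462029 -0.85686768  5.30378466]
28 0
```

View pics/w3.png

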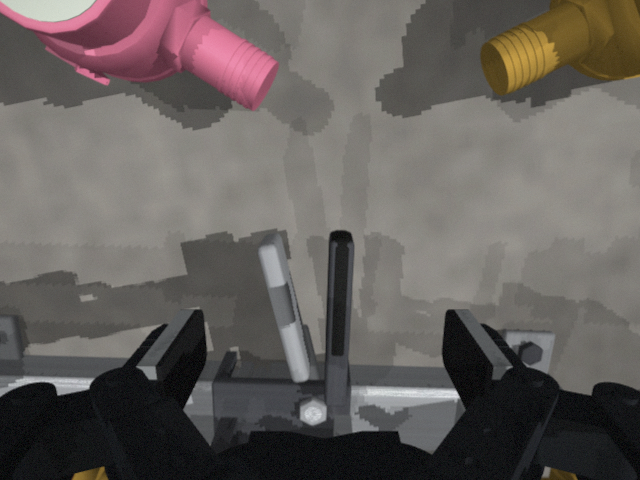

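The grip (325–352, 230–400) and the lever lie between the fingers, as planned. I descend and squeeze.

>>> carry_out(grip=[-1,-1,-1,-1,-1], delta_pos=[[0,0,-20],[0,0,-45],[0,0,-65],[0,0,-78],[0,0,-78]], rotation=[[0,0,0],[0,0,0],[0,0,0],[0,0,0],[0,0,0]], newtons=30)

```text
t: 3.15
position: [523.5, 68.1, 47.0]
ee_rot: [0.064, 0.998, 0.0, -0.0]
wrist_force: [-0.8, -0.1, -0.5]
width: 85.4
gripper_force: 0.0
```

>>> carry_out(grip=[-1,-1], delta_pos=[[0,0,0],[0,0,0]], rotation=[[0,0,0],[0,0,0]])

```text
t: 3.35
position: [525.2, 67.8, 48.6]
ee_rot: [0.064, 0.998, 0.0, 0.002]
wrist_force: [0.9, -0.4, -0.2]
width: 85.7
gripper_force: 0.0
```

>>> carry_out(grip=[-1,0,0.6,1,1], delta_pos=[[0,1.5,-2],[0,1.5,-2],[0,1.5,-2],[0,1.5,-2],[0,1.5,-2]], rotation=[[0,0,0],[0,0,0],[0,0,0],[0,0,0],[0,0,0]], newtons=30)

```text
t: 3.85
position: [523.5, 67.7, 45.1]
ee_rot: [0.065, 0.998, -0.001, -0.0]
wrist_force: [-1.0, -2.8, 2.1]
width: 28.1
gripper_force: 2.0
```

>>> carry_out(grip=[1,1,1,1,1], delta_pos=[[0,0,0],[0,0,0],[0,0,0],[0,0,0],[0,0,0]], rotation=[[0,0,0],[0,0,0],[0,0,0],[0,0,0],[0,0,0]])

```text
t: 4.35
position: [523.8, 69.7, 45.6]
ee_rot: [0.066, 0.998, 0.001, -0.0]
wrist_force: [-2.3, -0.5, 3.9]
width: 21.3
gripper_force: 31.7
```

>>> carry_out(grip=[1,1,1,1,1], delta_pos=[[-0.8,-6,0],[-1.8,-14,0],[-2.8,-22,0],[-3.8,-30,0],[-4.8,-38,0]], rotation=[[0,0,0],[0,0,0],[0,0,0],[0,0,0],[0,0,0]])

```text
t: 4.85
position: [518.3, 35.4, 45.5]
ee_rot: [0.064, 0.998, 0.003, -0.001]
wrist_force: [-4.0, 6.5, 7.7]
width: 21.5
gripper_force: 34.9
```

>>> carry_out(grip=[1,1,1,1,1], delta_pos=[[-1,-8,0],[-1.7,-13,0],[-2.1,-16.6,0],[-2.1,-16.6,0],[-2.1,-16.6,0]], rotation=[[0,0,0],[0,0,0],[0,0,0],[0,0,0],[0,0,0]])

```text
t: 5.35
position: [515.4, 17.4, 45.5]
ee_rot: [0.065, 0.998, 0.002, -0.002]
wrist_force: [-4.5, 3.6, 9.3]
width: 21.5
gripper_force: 33.7
```

>>> carry_out(grip=[1,1], delta_pos=[[0,0,0],[0,0,0]], rotation=[[0,0,0],[0,0,0]])

```text
t: 5.55
position: [515.4, 17.4, 45.5]
ee_rot: [0.065, 0.998, 0.002, -0.002]
wrist_force: [-4.9, 3.9, 9.6]
width: 21.8
gripper_force: 33.7
```

>>> carry_out(grip=[1,1,1,1], delta_pos=[[0,-2.2,0],[0,-2.2,0],[0,-2.2,0],[0,-2.2,0]], rotation=[[0,0,0],[0,0,0],[0,0,0],[0,0,0]])

```text
t: 5.95
position: [515.2, 15.9, 45.5]
ee_rot: [0.065, 0.998, 0.003, -0.002]
wrist_force: [-6.2, 4.0, 10.1]
width: 21.6
gripper_force: 34.3
```

Run:
```python
from h import *
f=save("wrist","pics/w4.png");s=r.sense();print(s["position"],s["wrist_force"])
```

```text
[515.1995612   15.93405536  45.50801711] [-6.2096677   5.89941827  9.92919076]
```

>>> carry_out(grip=[0.4,0,-0.5,-1,-1], delta_pos=[[0,0,0],[0,0,0],[0,0,0],[0,0,0],[0,0,0]], rotation=[[0,0,0],[0,0,0],[0,0,0],[0,0,0],[0,0,0]])

```text
t: 6.5
position: [517.2, 12.9, 45.0]
ee_rot: [0.064, 0.998, 0.0, 0.0]
wrist_force: [1.6, 0.3, 1.2]
width: 82.2
gripper_force: 0.0
```

>>> carry_out(grip=[-1,-1,-1,-1,-1], delta_pos=[[0,0,0],[0,0,20],[-2,0,55],[-15,0,95],[-30,0,125]], rotation=[[0,0,0],[0,0,0],[0,0,0],[0,0,0],[0,0,0]])

```text
t: 7.0
position: [487.8, 12.6, 172.4]
ee_rot: [0.064, 0.998, 0.0, 0.002]
wrist_force: [-0.0, 0.4, 0.0]
width: 85.4
gripper_force: 0.0
```

>>> carry_out(grip=[-1,-1,-1,-1,-1], delta_pos=[[-20,0,30],[-40,20,60],[-40,30,70],[-40,30,70],[-40,30,70]], rotation=[[0,0,0],[0,0,0],[0,0,0],[0,0,0],[0,0,0]])

```text
t: 7.5
position: [447.0, 42.2, 239.1]
ee_rot: [0.064, 0.998, -0.001, -0.0]
wrist_force: [0.4, 0.1, -0.9]
width: 85.3
gripper_force: 0.0
```

Run:
```python
from h import *
f=save("wrist","pics/w5.png");t=save("top","pics/top5.png");s=r.sense();print(s["position"],s["ee_rot"])
P=dep(f,np.stack(np.meshgrid(np.arange(640),np.arange(480)),-1).reshape(-1,2)); d0=f["depth"].ravel()>0
b=np.array([.125,.992]);a=np.array([.992,-.125])
d=P[:,:2]-[515.2,15.9]; X=d@a;Y=d@b
for x0 in(-15,-8,0,8,15,25):
    k=d0&(abs(X-x0)<3)&(P[:,2]>52)&(P[:,2]<62)&(abs(Y)<60); y=np.sort(Y[k]); j=np.where(np.diff(y)>4)[0]; print(x0,[ (round(g.min(),1),round(g.max(),1)) for g in np.split(y,j+1)] if len(y) else 0)
```

```text
[446.48298856  41.40652203 238.36732206] [ 6.49272244e-02  9.97888618e-01 -9.02279957e-04 -1.39539935e-03]
-15 [(np.float64(-36.7), np.float64(-26.1)), (np.float64(-1.3), np.float64(10.3))]
-8 [(np.float64(-35.4), np.float64(-24.6)), (np.float64(-1.4), np.float64(10.2))]
0 [(np.float64(-34.1), np.float64(-22.7)), (np.float64(-1.6), np.float64(10.1))]
8 [(np.float64(-32.0), np.float64(-21.2)), (np.float64(-1.7), np.float64(10.0))]
15 [(np.float64(-30.4), np.float64(-19.8)), (np.float64(-1.8), np.float64(9.2))]
25 [(np.float64(-28.4), np.float64(-17.4)), (np.float64(-3.1), np.float64(9.1))]
```

View pics/w5.png

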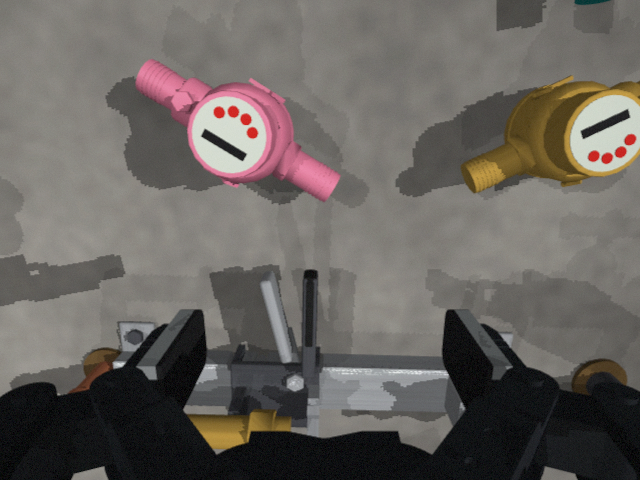

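The lever leans about 0.25 rad from the grip, so it is at rest and locked after roughly 54.5 mm of travel. The bar yaw looks nearer -0.16, so I measure the axis and faces properly.

Run:
```python
from h import *
t=dict(np.load("pics/top5.npz"));w=dict(np.load("pics/w5.npz"))
def cloud(f):
    uv=np.stack(np.meshgrid(np.arange(640),np.arange(480)),-1).reshape(-1,2); P=dep(f,uv); k=f["depth"].ravel()>0
    return P[k],f["img"].reshape(-1,3)[k],uv[k]
P,C,uv=cloud(t)
k=(P[:,0]>520)&(P[:,0]<700)&(P[:,1]>-230)&(P[:,1]<300)
P,C,uv=P[k],C[k],uv[k]
hsv=cv2.cvtColor(C[None],cv2.COLOR_RGB2HSV)[0]
pipe=(hsv[:,1]>110)&(P[:,2]>72)&(P[:,2]<110)&(P[:,1]<60)
for n,q in(("pipe",P[pipe]),("pipetop",P[pipe&(P[:,2]>93)])):
    vx,vy,x0,y0=cv2.fitLine(q[:,:2].astype(np.float32),cv2.DIST_HUBER,0,.01,.01).ravel(); print(n,len(q),"yaw",np.arctan2(-vx*np.sign(vy),abs(vy)),x0,y0,q[:,1].min(),q[:,1].max())
# rail edge lines : z about 24
rail=(abs(P[:,2]-24)<4)&(P[:,0]>560)
q=P[rail]; 
# front edge per y bin
ys=np.arange(-160,200,8);E=[(y,np.percentile(q[abs(q[:,1]-y)<4][:,0],2)) for y in ys if (abs(q[:,1]-y)<4).sum()>5]
print(np.round(E,1).tolist())
# wrist
P,C,uv=cloud(w); s=(P[:,0]>540)&(abs(P[:,2]-24)<4); q=P[s]
E=np.array([(y,np.percentile(q[abs(q[:,1]-y)<3][:,0],2)) for y in np.arange(-130,150,6) if (abs(q[:,1]-y)<3).sum()>5]);print(np.round(E,1).tolist())
```

```text
pipe 694 yaw -0.15323062 599.08307 -106.10309 -209.71376424235257 -8.515175851573957
pipetop 477 yaw -0.15154119 601.4433 -101.98068 -209.56744824055886 -8.515175851573957
[[-160.0, 569.9], [-152.0, 569.7], [-144.0, 572.2], [-136.0, 572.1], [-128.0, 575.5], [-120.0, 574.7], [-112.0, 577.6], [-104.0, 579.1], [-96.0, 580.6], [-88.0, 582.8], [-80.0, 583.0], [-72.0, 582.9], [16.0, 596.1], [24.0, 599.2], [32.0, 601.0], [40.0, 601.1], [48.0, 603.8], [56.0, 604.1], [64.0, 606.3], [72.0, 606.8], [80.0, 608.3], [88.0, 609.0], [96.0, 612.3], [104.0, 611.9], [112.0, 614.1], [120.0, 614.5], [128.0, 614.7], [136.0, 617.6], [144.0, 617.6], [152.0, 619.4], [160.0, 619.6], [168.0, 623.7], [176.0, 622.7], [184.0, 623.8], [192.0, 624.8]]
[[-118.0, 616.5], [-112.0, 609.3], [-106.0, 600.5], [-100.0, 592.4], [-94.0, 581.9], [-88.0, 580.7], [-82.0, 581.7], [-76.0, 582.5], [-70.0, 583.3], [-64.0, 574.4], [-58.0, 574.8], [-4.0, 550.3], [14.0, 587.1], [20.0, 598.3], [26.0, 599.1], [32.0, 600.2], [38.0, 601.0], [44.0, 602.0], [50.0, 602.9], [56.0, 604.2], [62.0, 604.9], [68.0, 605.7], [74.0, 606.7], [80.0, 607.5], [86.0, 608.4], [92.0, 609.7], [98.0, 610.5], [104.0, 611.6], [110.0, 612.5], [116.0, 613.3], [122.0, 614.2], [128.0, 615.4], [134.0, 616.0], [140.0, 617.2]]
```

>>> carry_out(grip=[-1,-1,-1,-1,-1], delta_pos=[[35,15,8],[70,30,16],[98,44,22],[98,44,22],[98,44,22]], rotation=[[0,0,-0.02],[0,0,-0.02],[0,0,-0.02],[0,0,-0.02],[0,0,-0.02]])

```text
t: 8.1
position: [544.7, 85.3, 259.9]
ee_rot: [0.075, 0.997, -0.001, -0.002]
wrist_force: [-0.7, -0.5, -0.3]
width: 85.3
gripper_force: 0.0
```

Run:
```python
from h import *
f=save("wrist","pics/w6.png");s=r.sense();print(s["position"],s["ee_rot"])
uv=np.stack(np.meshgrid(np.arange(640),np.arange(480)),-1).reshape(-1,2); P=dep(f,uv);k=f["depth"].ravel()>0
a=np.array([np.cos(.158),-np.sin(.158)]);b=np.array([np.sin(.158),np.cos(.158)])
O=np.array([626.3,44.]);X=(P[:,:2]-O)@a;Y=(P[:,:2]-O)@b
np.savez("bar.npz",P=P,X=X,Y=Y,k=k)
Y0=36  # approx offset
hsv=cv2.cvtColor(f["img"],cv2.COLOR_RGB2HSV).reshape(-1,3)
for y in range(-100,160,4):
    q=k&(abs(Y-y)<2)&(abs(X)<40)&(P[:,2]>60)&(P[:,2]<110)
    if q.sum()>8: print(y,q.sum(),np.round(np.percentile(X[q],[2,98]),1),np.round(np.percentile(P[q,2],[50,98]),1),np.round(np.median(hsv[q,1])))
```

```text
[544.10872368  84.889013   260.30771653] [ 0.0751587   0.99716956 -0.00112283 -0.00166566]
-100 160 [-13.3  -6.3] [76.1 95.4] 54.0
-96 79 [-13.4  -5.7] [89.4 95. ] 162.0
-92 27 [-13.2 -10.2] [87.5 93.5] 160.0
-88 9 [-19.2 -16.6] [85.8 88.7] 154.0
-84 29 [-19.7 -16.4] [87.  89.2] 161.0
-80 29 [-19.8 -16.8] [86.4 89.1] 162.0
-76 30 [-19.9 -16.5] [86.9 89.2] 161.0
-72 30 [-19.7 -16.4] [87.1 89.4] 160.0
-68 160 [-18.5  17.1] [89.6 97.4] 162.0
-64 158 [-13.1   8. ] [95.2 98.3] 163.0
-60 163 [-12.9   9. ] [95.3 98.5] 163.0
-56 326 [-12.7  10.9] [89.4 97.8] 163.0
-40 183 [-25.2  22.4] [78.7 87.1] 10.0
-36 274 [-25.4  22.3] [79.1 87.3] 9.0
-32 377 [-25.2  22.4] [75.7 86.9] 9.0
92 29 [-23.2  22.8] [73.5 84.6] 7.0
96 412 [-24.5  23.8] [75.8 86.9] 10.0
100 273 [-25.   23.6] [79.1 87. ] 9.0
104 146 [-25.2  23.4] [79.3 86.7] 9.0
116 74 [-11.9  11.3] [85.2 96.1] 157.0
120 297 [-12.7  10.6] [91.2 98.1] 163.0
124 36 [-13.1  10.7] [87.6 94.7] 160.0
132 25 [-19.2  -8.6] [84.2 87. ] 144.0
136 15 [-19.5 -17.6] [86.  87.9] 162.0
140 14 [-19.  -17.3] [85.3 86.7] 158.0
144 28 [-19.  -15.3] [86.6 90.9] 160.0
148 72 [-19.  -11.7] [90.8 97.3] 161.0
152 68 [-18.3  -9. ] [83.8 96.3] 101.0
156 103 [-14.3  -8.2] [83.7 94.7] 154.0
```

View pics/w6.png

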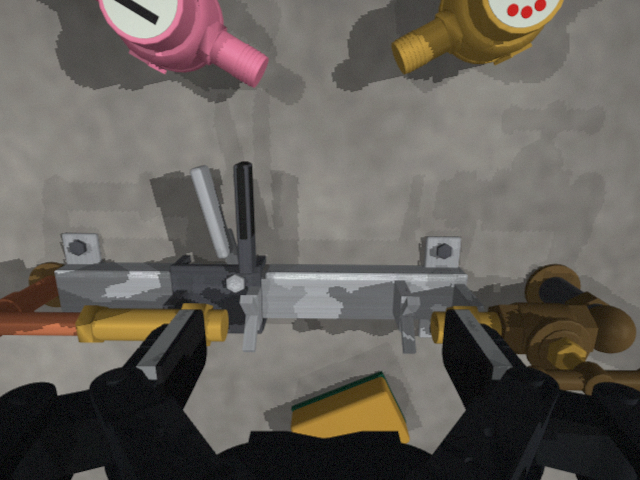

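Run:
```python
import numpy as np
d=np.load("bar.npz");P,X,Y,k=[d[i] for i in("P","X","Y","k")]
z=P[:,2]
q=k&(abs(X+1)<8)&(z>92)&(z<102)
y=Y[q]
print("outlet face",np.percentile(y[(y<20)&(y>-62)],[97,99,100]),"inlet face",np.percentile(y[(y>20)&(y<130)],[0,1,3]))
for lo,hi in((-60,0),(80,112)):
    q=k&(z>83)&(z<90)&(abs(X+1)>14)&(abs(X+1)<24)&(Y>lo)&(Y<hi)&(P[:,2]>80)
    print("saddle",np.percentile(Y[q],[1,3,50,97,99]),[np.median(X[q&(s*X>0)]) for s in(1,-1)])
```

```text
outlet face [-54.47744386 -54.42369691 -54.27946478] inlet face [117.54944691 117.64363241 117.87178134]
saddle [-40.53504277 -40.30745862 -35.29179708 -30.65937825 -30.5927784 ] [np.float64(19.344333120169235), np.float64(-22.193450873657596)]
saddle [ 94.04676492  94.12053065  98.88301166 103.90965419 104.21478778] [np.float64(19.480883930754914), np.float64(-21.906475637226748)]
```

The w6 view shows both V saddles, at about (251,320) and (408,320), and both stub faces. The seat target is (630.1, 75.4) with yaw -0.158. I go to the meter now.

>>> carry_out(grip=[-1,-1,-1,-1,-1], delta_pos=[[-25,28,0],[-50,56,0],[-75,84,0],[-100,112,0],[-125,140,0]], rotation=[[0,0,-0.14],[0,0,-0.28],[0,0,-0.42],[0,0,-0.56],[0,0,-0.7]])

```text
t: 8.65
position: [418.9, 224.6, 261.5]
ee_rot: [0.413, 0.911, -0.0, -0.0]
wrist_force: [0.7, 0.3, -0.8]
width: 85.1
gripper_force: 0.0
```

>>> carry_out(grip=[-1,-1,-1,-1,-1], delta_pos=[[-6,7,-10],[-13,14,-30],[-13,14,-50],[-13,14,-60],[-13,14,-60]], rotation=[[0,0,-0.14],[0,0,-0.28],[0,0,-0.397],[0,0,-0.397],[0,0,-0.397]])

```text
t: 9.15
position: [406.5, 237.5, 200.5]
ee_rot: [0.581, 0.814, -0.002, -0.001]
wrist_force: [0.5, 0.3, -0.2]
width: 85.0
gripper_force: 0.0
```

>>> carry_out(grip=[-1,-1], delta_pos=[[0,0,0],[0,0,0]], rotation=[[0,0,0],[0,0,0]])

```text
t: 9.35
position: [408.8, 239.1, 203.0]
ee_rot: [0.581, 0.814, 0.001, 0.0]
wrist_force: [-0.5, 0.1, -0.2]
width: 85.8
gripper_force: 0.0
```

Run:
```python
from h import *
f=save("wrist","pics/w7.png");s=r.sense();print(s["position"],s["ee_rot"],s["joint_pos"])
e=s["ee_rot"];print("y ang",2*np.arctan2(e[1],e[0])-np.pi/2)
uv=np.stack(np.meshgrid(np.arange(640),np.arange(480)),-1).reshape(-1,2); P=dep(f,uv);k=f["depth"].ravel()>0
q=k&(np.hypot(P[:,0]-406,P[:,1]-239)<45)&(P[:,2]>76)&(P[:,2]<90)
H=cv2.convexHull(P[q][:,:2].astype(np.float32));print("head",cv2.minEnclosingCircle(H),np.median(P[q,2]))
hsv=cv2.cvtColor(f["img"],cv2.COLOR_RGB2HSV).reshape(-1,3)
R=np.hypot(P[:,0]-406,P[:,1]-239)
m=k&(hsv[:,1]>110)&(hsv[:,0]>14)&(hsv[:,0]<31)&(P[:,2]>42)&(P[:,2]<51)&(R>58)&(R<90)
for sg in(1,-1):
    g=P[m&(sg*(P[:,1]-239)>0)]; print(len(g),g.mean(0) if len(g) else 0)
```

```text
[408.73694543 239.23522648 203.04184178] [5.81075105e-01 8.13849209e-01 1.03054827e-03 3.54426567e-04] [-0.92535783  0.19272025  0.41902901  1.80173389 -0.08525813  1.16260584
 -0.14879066]
y ang 0.3306973181203592
head ((405.99285888671875, 239.19456481933594), 28.79256248474121) 82.10217542712437
1293 [383.8279784  305.48239958  46.92311246]
866 [428.05397068 172.7745325   46.83009582]
```

>>> carry_out(grip=[-1,-1,-1,-1,-1], delta_pos=[[-1,0,-35],[-1,0,-70],[-1,0,-100],[-1,0,-118],[-1,0,-121]], rotation=[[0,0,-0.009],[0,0,-0.009],[0,0,-0.009],[0,0,-0.009],[0,0,-0.009]])

```text
t: 9.9
position: [405.7, 238.4, 79.3]
ee_rot: [0.585, 0.811, -0.002, -0.001]
wrist_force: [-0.6, -0.7, 1.3]
width: 85.6
gripper_force: 0.0
```

>>> carry_out(grip=[-1,-1,-1], delta_pos=[[0,0,0],[0,0,0],[0,0,0]], rotation=[[0,0,0],[0,0,0],[0,0,0]])

```text
t: 10.2
position: [408.0, 239.9, 82.4]
ee_rot: [0.585, 0.811, 0.002, 0.0]
wrist_force: [0.0, 0.2, -0.2]
width: 85.4
gripper_force: 0.0
```

>>> carry_out(grip=[-1,-1,-1,-1], delta_pos=[[-2,-0.8,-4.5],[-2,-0.8,-4.5],[-2,-0.8,-4.5],[-2,-0.8,-4.5]], rotation=[[0,0,0],[0,0,0],[0,0,0],[0,0,0]], newtons=50)

```text
t: 10.6
position: [404.9, 238.5, 76.6]
ee_rot: [0.585, 0.811, 0.0, 0.0]
wrist_force: [0.6, -0.4, 0.6]
width: 85.3
gripper_force: 0.0
```

>>> carry_out(grip=[-0.5,-0.2,0.2,0.6,1], delta_pos=[[0,0,0],[0,0,0],[0,0,0],[0,0,0],[0,0,0]], rotation=[[0,0,0],[0,0,0],[0,0,0],[0,0,0],[0,0,0]])

```text
t: 11.1
position: [406.8, 239.2, 77.5]
ee_rot: [0.585, 0.811, 0.002, 0.001]
wrist_force: [3.6, 1.0, 5.2]
width: 56.1
gripper_force: 53.4
```

>>> carry_out(grip=[1,1,1,1,1], delta_pos=[[0,0,0],[0,0,0],[0,0,0],[0,0,0],[0,0,0]], rotation=[[0,0,0],[0,0,0],[0,0,0],[0,0,0],[0,0,0]])

```text
t: 11.6
position: [406.8, 239.2, 77.5]
ee_rot: [0.585, 0.811, 0.002, 0.001]
wrist_force: [4.8, 1.3, 5.4]
width: 56.4
gripper_force: 53.5
```

>>> carry_out(grip=[1,1,1,1,1], delta_pos=[[0,0,10],[0,0,30],[0,0,55],[0,0,85],[0,0,115]], rotation=[[0,0,0],[0,0,0],[0,0,0],[0,0,0],[0,0,0]])

```text
t: 12.1
position: [400.2, 236.3, 189.0]
ee_rot: [0.584, 0.811, -0.006, -0.002]
wrist_force: [0.2, 0.7, -8.4]
width: 56.5
gripper_force: 56.4
```

>>> carry_out(grip=[1,1,1,1,1], delta_pos=[[15,-8,20],[40,-25,27],[75,-50,27],[110,-80,27],[145,-110,27]], rotation=[[0,0,-0.08],[0,0,-0.16],[0,0,-0.26],[0,0,-0.36],[0,0,-0.44]])

```text
t: 12.6
position: [546.4, 127.7, 214.7]
ee_rot: [0.748, 0.663, -0.005, -0.003]
wrist_force: [0.6, 0.3, -8.2]
width: 56.5
gripper_force: 56.5
```

>>> carry_out(grip=[1,1,1,1,1], delta_pos=[[30,-20,0],[55,-38,0],[70,-49,0],[77,-53,0],[77,-53,0]], rotation=[[0,0,-0.02],[0,0,-0.039],[0,0,-0.039],[0,0,-0.039],[0,0,-0.039]])

```text
t: 13.1
position: [624.7, 74.9, 215.3]
ee_rot: [0.761, 0.649, -0.003, -0.002]
wrist_force: [0.2, 0.0, -8.4]
width: 56.4
gripper_force: 56.5
```

>>> carry_out(grip=[1,1,1,1], delta_pos=[[0,0,0],[0,0,0],[0,0,0],[0,0,0]], rotation=[[0,0,0],[0,0,0],[0,0,0],[0,0,0]])

```text
t: 13.5
position: [626.4, 76.4, 218.8]
ee_rot: [0.76, 0.65, 0.0, -0.0]
wrist_force: [0.1, -0.3, -7.9]
width: 56.4
gripper_force: 56.5
```

Run:
```python
from h import *
f=save("wrist","pics/w8.png");g=save("scene","pics/s8.png");save("top","pics/t8.png");s=r.sense();print(s["position"],s["ee_rot"],s["joint_pos"],s["wrist_force"],s["wrist_torque"])
e=s["ee_rot"];print("y ang",2*np.arctan2(e[1],e[0])-np.pi/2)
im=np.vstack([f["img"][:,:],cv2.resize(g["img"][150:350,240:480],(640,533))]);cv2.imwrite("pics/c8.png",cv2.resize(im,(379,600))[:,:,::-1])
```

```text
[626.71861615  75.6825798  218.77352109] [ 7.60332560e-01  6.49533971e-01  1.35299183e-04 -1.39051991e-05] [-0.51128513  0.54037489  0.58372976  1.33562649 -0.29496619  1.35122087
 -0.08676477] [ 1.02727649  0.89865251 -8.06502233] [-0.05077495  0.0181903   0.05611374]
y ang -0.15685361328931968
```

View pics/c8.png

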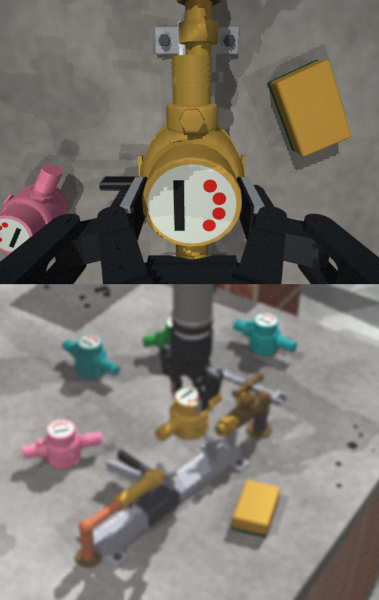

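The meter is held level with its plug (inlet) towards the valve, over the bar. I measure tail against stub alignment in this same view.

```bash
cat > al.py <<'E'
import sys
from h import *
def al(f,zoff):
    uv=np.stack(np.meshgrid(np.arange(640),np.arange(480)),-1).reshape(-1,2); P=dep(f,uv);k=f["depth"].ravel()>0
    a=np.array([np.cos(.158),-np.sin(.158)]);b=np.array([np.sin(.158),np.cos(.158)])
    D=P[:,:2]-[630.1,75.4];X=D@a;Y=D@b
    def st(n,q): 
        if q.sum()>5: print(n,q.sum(),"X",np.round([*np.percentile(X[q],[2,98]),(X[q].min()+X[q].max())/2],1),"Y",np.round([Y[q].min(),Y[q].max()],1),"z",np.round(np.percentile(P[q,2],98),1))
    for y in range(40,130,5): st(f"{y}",k&(abs(Y-y)<2)&(abs(X)<28)&(P[:,2]>75+ (zoff if y<87 else 0)))
if __name__=="__main__":
    al(dict(np.load(sys.argv[1])),float(sys.argv[2]))
E
python3 al.py pics/w8.npz 90
```

```text
40 836 X [-21.1  12.3  -4.4] Y [38. 42.] z 201.5
45 955 X [-21.   12.   -4.5] Y [43. 47.] z 201.9
50 1126 X [-20.7  11.5  -4.5] Y [48. 52.] z 201.4
55 677 X [-16.5   7.6  -4.7] Y [53. 57.] z 190.5
60 706 X [-16.8   7.6  -4.7] Y [58. 62.] z 190.6
65 734 X [-17.1   7.7  -4.7] Y [63. 67.] z 190.8
70 778 X [-17.    7.7  -4.7] Y [68.  71.9] z 190.9
75 746 X [-16.9   7.7  -4.7] Y [73. 77.] z 190.8
80 786 X [-16.8   7.5  -4.6] Y [78. 82.] z 190.8
90 230 X [-10.3  13.9   1.5] Y [88.7 91.9] z 98.4
95 325 X [-10.6  13.4   1.5] Y [93. 97.] z 98.3
100 502 X [-16.1  18.8   1.4] Y [ 98. 102.] z 102.4
105 516 X [-17.4  20.1   1.4] Y [103. 107.] z 102.9
110 528 X [-17.4  20.    1.4] Y [108. 112.] z 102.8
115 533 X [-17.3  19.8   1.3] Y [113. 117.] z 102.7
120 316 X [-16.4  19.    1.3] Y [118. 122.] z 102.4
125 369 X [-11.4  13.3   0.7] Y [123. 127.] z 98.7
```

>>> carry_out(grip=[1,1,1,1,1], delta_pos=[[2,0,-15],[4.4,-0.7,-30],[4.4,-0.7,-45],[4.4,-0.7,-55],[4.4,-0.7,-58]], rotation=[[0,0,0],[0,0,0],[0,0,0],[0,0,0],[0,0,0]])

```text
t: 14.15
position: [629.6, 74.8, 157.4]
ee_rot: [0.761, 0.649, -0.002, -0.002]
wrist_force: [-0.3, 0.7, -8.8]
width: 56.3
gripper_force: 56.6
```

>>> carry_out(grip=[1,1,1,1,1], delta_pos=[[0,0,0],[0,0,0],[0,0,0],[0,0,0],[0,0,0]], rotation=[[0,0,0],[0,0,0],[0,0,0],[0,0,0],[0,0,0]])

```text
t: 14.65
position: [631.6, 74.8, 161.1]
ee_rot: [0.76, 0.649, 0.0, 0.0]
wrist_force: [-0.8, 0.4, -9.2]
width: 56.5
gripper_force: 56.6
```

Run:
```python
from al import *
f=save("wrist","pics/w9.png");s=r.sense();print(s["position"],s["ee_rot"])
al(f,35)
uv=np.stack(np.meshgrid(np.arange(640),np.arange(480)),-1).reshape(-1,2); P=dep(f,uv);k=f["depth"].ravel()>0
a=np.array([np.cos(.158),-np.sin(.158)]);b=np.array([np.sin(.158),np.cos(.158)])
D=P[:,:2]-[630.1,75.4];X=D@a;Y=D@b
q=k&(abs(X)<10)&(Y>60)&(Y<130)
print("tail end",Y[q&(P[:,2]>120)].max(),"stub face",np.percentile(Y[q&(P[:,2]<102)&(P[:,2]>94)],[0,1,3]))
hd=k&(P[:,2]>155)&(P[:,2]<175)&(np.hypot(X,Y)<40);h=f["img"].reshape(-1,3).astype(int);hd&=(h.min(1)>150)
print("dial",cv2.minEnclosingCircle(cv2.convexHull(np.c_[X,Y][hd].astype(np.float32))),np.median(P[hd,2]))
```

```text
[631.45115122  74.74099339 160.9036936 ] [7.60447747e-01 6.49399030e-01 3.12911269e-04 1.60354714e-04]
40 837 X [-15.8  17.4   1. ] Y [38. 42.] z 143.8
45 967 X [-15.8  17.1   1. ] Y [43. 47.] z 143.9
50 1150 X [-15.   16.8   1. ] Y [48. 52.] z 143.5
55 679 X [-11.4  13.1   0.8] Y [53. 57.] z 132.8
60 706 X [-11.3  13.    0.8] Y [58. 62.] z 132.6
65 731 X [-11.5  13.2   0.9] Y [63. 67.] z 132.9
70 746 X [-11.4  13.2   0.9] Y [68.  71.9] z 133.2
75 752 X [-11.3  13.2   0.8] Y [73. 77.] z 133.2
80 755 X [-11.2  12.9   0.6] Y [78.  81.9] z 133.0
90 548 X [-10.5  13.4   1.4] Y [88. 92.] z 98.5
95 557 X [-10.4  13.7   1.7] Y [93. 97.] z 98.6
100 952 X [-15.8  18.9   1.5] Y [ 98. 102.] z 102.5
105 888 X [-17.1  19.8   1.4] Y [103. 107.] z 102.8
110 925 X [-17.   20.3   1.7] Y [108. 112.] z 102.7
115 946 X [-16.9  20.1   1.5] Y [113. 117.] z 102.8
120 256 X [-16.9  20.1   1.5] Y [118.  121.9] z 102.4
tail end 81.88585986110333 stub face [86.96275142 87.15441336 87.89540741]
dial ((1.6722655296325684, -0.9058551788330078), 25.610397338867188) 165.6420495840985
```

>>> carry_out(grip=[1,1,1,1,1], delta_pos=[[0.5,0.7,-5],[0.5,0.7,-11],[0.5,0.7,-16],[0.5,0.7,-20],[0.5,0.7,-22]], rotation=[[0,0,0],[0,0,0],[0,0,0],[0,0,0],[0,0,0]])

```text
t: 15.2
position: [631.3, 75.4, 137.5]
ee_rot: [0.76, 0.649, -0.001, -0.0]
wrist_force: [0.6, -0.2, -8.7]
width: 56.1
gripper_force: 56.6
```

>>> carry_out(grip=[1,1,1,1,1], delta_pos=[[0,0,-2],[0,0,-4],[0,0,-6],[0,0,-7],[0,0,-8]], rotation=[[0,0,0],[0,0,0],[0,0,0],[0,0,0],[0,0,0]])

```text
t: 15.7
position: [631.8, 75.4, 130.5]
ee_rot: [0.76, 0.649, 0.0, 0.0]
wrist_force: [-0.5, -0.5, -8.2]
width: 56.6
gripper_force: 56.6
```

>>> carry_out(grip=[1,1,1], delta_pos=[[0,0,0],[0,0,0],[0,0,0]], rotation=[[0,0,0],[0,0,0],[0,0,0]])

```text
t: 16.0
position: [631.9, 75.4, 130.7]
ee_rot: [0.76, 0.649, 0.0, 0.0]
wrist_force: [1.0, -0.2, -9.0]
width: 56.2
gripper_force: 56.6
```

No contact so far, so the meter fits between the V arms. Lowering the last few millimetres.

>>> carry_out(grip=[1,1,1,1,1], delta_pos=[[0,0,-1],[0,0,-2],[0,0,-3],[0,0,-4],[0,0,-4]], rotation=[[0,0,0],[0,0,0],[0,0,0],[0,0,0],[0,0,0]])

```text
t: 16.5
position: [632.1, 75.4, 126.8]
ee_rot: [0.761, 0.649, 0.0, 0.0]
wrist_force: [-0.3, -0.7, -8.0]
width: 56.4
gripper_force: 56.7
```

>>> carry_out(grip=[1,1,1], delta_pos=[[0,0,-0.5],[0,0,-1],[0,0,-1]], rotation=[[0,0,0],[0,0,0],[0,0,0]])

```text
t: 16.8
position: [632.2, 75.4, 126.6]
ee_rot: [0.761, 0.649, 0.001, 0.0]
wrist_force: [-1.2, 0.0, -2.3]
width: 56.3
gripper_force: 57.1
```

Contact: the wrist load fell from 8 N to 2 N at z 126.6, as predicted. I take it 1 mm further, then release slowly.

>>> carry_out(grip=[1,1,1], delta_pos=[[0,0,-0.5],[0,0,-1],[0,0,-1]], rotation=[[0,0,0],[0,0,0],[0,0,0]], newtons=20)

```text
t: 17.1
position: [632.3, 75.4, 126.4]
ee_rot: [0.761, 0.649, 0.001, 0.0]
wrist_force: [-3.7, -0.4, 4.4]
width: 56.3
gripper_force: 57.8
```

Run:
```python
from al import *
f=save("wrist","pics/w10.png");s=r.sense();print(s["position"],s["wrist_force"])
al(f,0)
```

```text
[632.27818204  75.43263611 126.41231892] [-3.54088081  1.21801941  5.40562297]
40 833 X [-15.   18.5   1.7] Y [38. 42.] z 109.4
45 952 X [-15.2  17.8   1.6] Y [43. 47.] z 109.4
50 1117 X [-14.7  17.7   1.6] Y [48. 52.] z 109.1
55 686 X [-10.3  13.7   1.6] Y [53. 57.] z 98.2
60 697 X [-10.7  13.7   1.4] Y [58. 62.] z 98.3
65 1367 X [-23.2  26.4   1.7] Y [63. 67.] z 98.3
70 1481 X [-23.4  26.4   1.5] Y [68. 72.] z 98.6
75 775 X [-11.1  13.9  -3. ] Y [73. 77.] z 98.8
80 778 X [-10.6  13.7   1.8] Y [78. 82.] z 98.7
85 86 X [-9.  12.8  1.9] Y [86.9 87. ] z 96.5
90 824 X [-10.3  13.8   1.7] Y [88. 92.] z 98.7
95 846 X [-10.6  13.6   1.5] Y [93. 97.] z 98.6
100 1520 X [-15.8  18.8   1.5] Y [ 98. 102.] z 102.4
105 1377 X [-16.8  19.9   1.7] Y [103. 107.] z 102.8
110 1105 X [-16.9  20.4   1.7] Y [108. 112.] z 102.7
115 64 X [-17.8  20.8   1.5] Y [113.  115.1] z 91.4
```

The inlet tail is coaxial with the stub and at the same height (98.5 against 98.6). Opening the fingers, then retreating straight up.

>>> carry_out(grip=[0,-0.5,-1,-1,-1], delta_pos=[[0,0,0],[0,0,0],[0,0,0],[0,0,0],[0,0,0]], rotation=[[0,0,0],[0,0,0],[0,0,0],[0,0,0],[0,0,0]])

```text
t: 17.65
position: [632.1, 75.5, 124.5]
ee_rot: [0.76, 0.649, 0.0, 0.0]
wrist_force: [-0.6, -0.1, 0.0]
width: 85.2
gripper_force: 0.0
```

>>> carry_out(grip=[-1,-1,-1,-1,-1], delta_pos=[[0,0,10],[0,0,30],[0,0,60],[0,0,95],[0,0,130]], rotation=[[0,0,0],[0,0,0],[0,0,0],[0,0,0],[0,0,0]])

```text
t: 18.15
position: [631.7, 75.3, 256.5]
ee_rot: [0.761, 0.649, 0.0, 0.0]
wrist_force: [0.9, 0.5, -0.1]
width: 85.3
gripper_force: 0.0
```

>>> carry_out(grip=[-1,-1,-1,-1,-1], delta_pos=[[-40,0,10],[-80,0,20],[-110,0,20],[-130,0,20],[-130,0,20]], rotation=[[0,0,0.14],[0,0,0.28],[0,0,0.42],[0,0,0.56],[0,0,0.7]])

```text
t: 18.65
position: [499.5, 75.5, 275.9]
ee_rot: [0.489, 0.872, 0.001, -0.0]
wrist_force: [0.5, -0.2, 0.6]
width: 85.0
gripper_force: 0.0
```

>>> carry_out(grip=[-1,-1,-1,-1,-1], delta_pos=[[0,0,0],[0,0,0],[0,0,0],[0,0,0],[0,0,0]], rotation=[[0,0,0.14],[0,0,0.28],[0,0,0.42],[0,0,0.56],[0,0,0.7]])

```text
t: 19.15
position: [502.0, 75.1, 275.4]
ee_rot: [0.161, 0.987, 0.0, 0.001]
wrist_force: [-0.7, 0.6, 0.6]
width: 85.2
gripper_force: 0.0
```

Run:
```python
from h import *
f=save("wrist","pics/w11.png");s=r.sense();print(s["position"],s["ee_rot"],s["t"])
uv=np.stack(np.meshgrid(np.arange(640),np.arange(480)),-1).reshape(-1,2); P=dep(f,uv);k=f["depth"].ravel()>0
a=np.array([np.cos(.158),-np.sin(.158)]);b=np.array([np.sin(.158),np.cos(.158)])
D=P[:,:2]-[630.1,75.4];X=D@a;Y=D@b
for y in range(-110,111,10):
    q=k&(abs(Y-y)<2)&(abs(X)<30)&(P[:,2]>60)&(P[:,2]<140)
    if q.sum()>8: print(y,np.round(np.percentile(X[q],[2,98]),1),np.round(np.percentile(P[q,2],98),1))
```

```text
[502.03342245  75.13543741 275.43961821] [1.58996643e-01 9.87278839e-01 2.79080714e-04 6.95850878e-04] 19.2
-110 [-17.8   9.9] 102.2
-100 [-17.   16.7] 102.0
-90 [-11.8   9.2] 98.2
-80 [-12.4  10.6] 98.4
-70 [-24.3  22.8] 98.0
-60 [-11.9   9.2] 97.5
-50 [-12.  10.] 97.9
-40 [-14.3   8.6] 99.2
-30 [-23.2  12.4] 129.5
-20 [-29.7  20.2] 131.9
-10 [-28.9  25.9] 132.1
0 [-28.7  27.1] 132.2
10 [-28.7  25.9] 132.1
20 [-29.7  18.5] 131.7
30 [-22.5   7.8] 112.9
40 [-16.6   7. ] 109.2
50 [-16.4   4.4] 108.7
60 [-12.1   6.6] 97.2
70 [-16.5 -13.6] 62.3
100 [-17.9  -7.2] 93.7
110 [-17.9  -2.1] 101.9
```

View pics/w11.png

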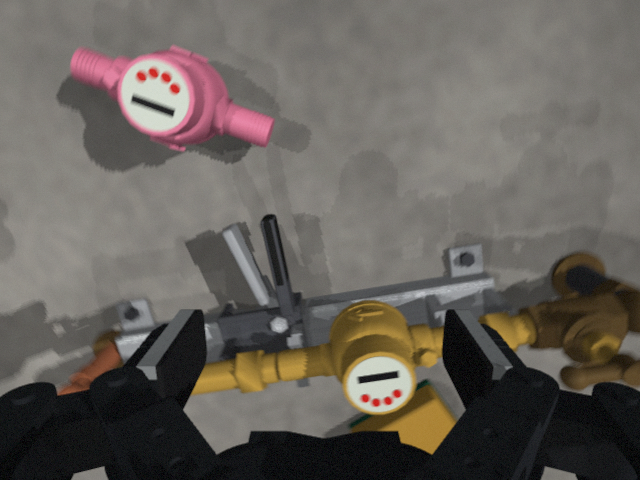

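The meter is seated level, with its dial at (380,385), z about 131 and both tails at z about 98. The lever at (245,265) is at rest and the robot is clear.

```bash
python3 -c "
from rig import r
print(r.job_done())"
```

```text
the job is handed in; nothing more can be done
None
```

The sliding end is locked at the third notch, and the large meter sits fully down and level in both saddles, inlet towards the stop valve; the job is handed in at about 19 s, with no verdict returned.

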